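# Put the wax blocks back on their holders

### The arm

A 7-joint arm with a two-finger parallel gripper is mounted at the origin on the work surface. World frame = base frame: x ahead of the robot, y to its left, z up, the work surface at z = 0. Lengths are in m, angles in degrees, forces in N, time in s.
With the tool pointing down it reaches from about 0.4 to 0.925 m from the base axis. Payload 4.1 kg.
Tool frame: the origin (TCP) lies at the very end of the fingers, on their centre line; the grasp point (between the pads) lies 19 mm behind it (bot.grip_point_offset is the distance from the TCP to the grasp point, in m); z points along the fingers, x is the direction in which the jaws open and shut, and the axes are right-handed (so a half turn about z gives the same grasp; the last joint's range is limited). The gripper opens to 85 mm and grips with 20 to 120 N. Pads are 22 mm wide; open, the fingers measure 114 mm over their backs; the gripper's body (76 mm by 85 mm) begins 54 mm behind the grasp point. The pads swing forward as they close: fully open they stand 13 mm farther back than shut.
Start: joints at [-69.442, 22.827, 2.584, 88.041, -1.071, 69.15, -2.905], TCP at [0.287, 0.583, 0.231] pointing down, gripper open.
Joint ranges: [-161.44, 161.44], [-28.35, 127.94], [-78.24, 83.42], [0, 140.83], [-78.03, 258.03], [13.02, 114.36], [-168.23, 168.23]. Speed limits (degrees/s): [147.25, 147.25, 180, 180, 180, 180, 180].

### API

Orientations are given as [roll, pitch, yaw] about the fixed x, y, z axes, in that order (R = Rz(yaw) Ry(pitch) Rx(roll)).
In Python, from station import bot gives the robot as it stands. Calls block until the motion is done:
- bot.goto(position, orientation): joint-space move of the TCP to a pose.
- bot.move_l(position, ori=None, vel=0.15, max_force=None): straight line of the TCP; ori=None keeps the orientation; vel is the mean speed in m/s. With max_force (N) it stops when the force on the tool has changed by that much, and returns True; else False.
- bot.goto_joints(angles): joint-space move.
- bot.open_gripper() and bot.grasp(strength=None): open the fingers fully, or close them until they stop; strength is the grip in N (None keeps the last).
- bot.sleep(seconds).
- bot.ik(position, orientation): joint angles nearest the present ones, or None.
- bot.get_obs(): the state.
- bot.camera(name): name is "scene" or "side" or "wrist"; returns a dict with "color" (480x640x3 uint8, red, green, blue), "fov_y" (degrees; the focal length in pixels is half the picture's height over the tangent of half this angle, whatever the lens; pixels are square), "cx", "cy" (the principal point, pixels), "k1" (the pictures are not rectified: a ray, as slopes to the right and down, at radius r is drawn at 1 + k1 r^2 times it, then the intrinsics apply), "cam_to_world" (4x4, takes a point from camera to world coordinates). Camera axes: x right, y up, looking along -z (the intrinsics and any distortion apply to the point x, -y, -z); pixel columns grow to the right and rows downward; lengths in m; the calibration is good to about 2 mm. A picture is of the moment at which its call begins. There is no depth.
A pose or a line that the arm cannot do raises bot.MotionError and nothing moves.
- bot.job_done(): hands the job in, once; it reports no verdict.
Trained networks look in a picture, given as the dict that the camera call returned (one of the last four; its "shot" number tells which), for a name from the list of things; names that differ only in an ending like _2 or _b are one class to them, and where a whole thing is asked for, a point or a joint stands for the part that bears it (a point fixed in the world has none). Each returns a list of dicts, best first, with "p" (0 to 1); they miss things now and then, are a little off and sometimes report something else, mostly with a low value. They report only what shows in the picture. A call takes as long as a camera call. They do not tell look-alikes from the thing itself.
- bot.regions_of(target, picture): "region" (480x640 bool, what is visible of it).
- bot.pinpoint(target, picture): "position" ([x, y, z] in m, in the coordinates of the camera as it stood for that picture, good to about 4 mm: a listed point, or the origin of a listed thing).
The state is a dict: "time_s": time; "joints": joint angles; "dq": joint speeds; "joint_torque": joint torques, N m; "tool_pos": TCP position; "eef_rot": TCP orientation; "contact_force": force on the tool from outside, world axes, zero at the start; "wrist_torque": the same for the moment, N m; "finger_gap": opening from 0.0 (shut) to 1.0 (fully open).
Only numpy, scipy, OpenCV 4.12 (cv2) and the standard library are available. Lean on these libraries where they do the work, as an engineer would, in place of code of your own. Each camera call takes 0.05 s, during which the arm holds its last target. There are 200 camera calls.

### The job

Tidy the snowboard-tuning bench: put each of the four wax blocks (blue, red, green, creamy white) on the holder of its own colour, lying flat, lengthwise and square between the two end lips and not sticking out over the open sides. The cork block and the grey edge stone are not wax: leave them where they lie.

Things in the scene. Friction and masses are not known exactly. Their poses are not given: they have to be found in the camera images.
- wax_blue_center (a point): the blue wax block: a loose, plain blue bar 70 mm long (its x), 44 mm wide (its y), 32 mm tall, about 90 g, lying flat on the bench. This point is its centre, 16 mm above its underside; z is up.
- wax_red_center (a point): the red wax block: a loose, plain red bar 70 mm long (its x), 44 mm wide (its y), 32 mm tall, about 90 g, lying flat on the bench. This point is its centre, 16 mm above its underside; z is up.
- wax_green_center (a point): the green wax block: a loose, plain green bar 70 mm long (its x), 44 mm wide (its y), 32 mm tall, about 90 g, lying flat on the bench. This point is its centre, 16 mm above its underside; z is up.
- wax_white_center (a point): the creamy white wax block: a loose, plain creamy white bar 70 mm long (its x), 44 mm wide (its y), 32 mm tall, about 90 g, lying flat on the bench. This point is its centre, 16 mm above its underside; z is up.
- holder_blue: the blue wax holder, fixed to the bench: a blue plastic plate 100 mm long (its x), 69 mm wide (its y), 5 mm thick, with a 5 mm thick lip across each end (its outer faces at x = -50 and +50 mm) rising 8 mm above the plate, 90 mm clear between the lips, open along both long sides. Its origin is the centre of its underside, on the bench; z is up. A wax block goes on it lengthwise (either way round), its centre then 21 mm above the bench.
- holder_red: the red wax holder, fixed to the bench: a red plastic plate 100 mm long (its x), 69 mm wide (its y), 5 mm thick, with a 5 mm thick lip across each end (its outer faces at x = -50 and +50 mm) rising 8 mm above the plate, 90 mm clear between the lips, open along both long sides. Its origin is the centre of its underside, on the bench; z is up. A wax block goes on it lengthwise (either way round), its centre then 21 mm above the bench.
- holder_green: the green wax holder, fixed to the bench: a green plastic plate 100 mm long (its x), 69 mm wide (its y), 5 mm thick, with a 5 mm thick lip across each end (its outer faces at x = -50 and +50 mm) rising 8 mm above the plate, 90 mm clear between the lips, open along both long sides. Its origin is the centre of its underside, on the bench; z is up. A wax block goes on it lengthwise (either way round), its centre then 21 mm above the bench.
- holder_white: the creamy white wax holder, fixed to the bench: a creamy white plastic plate 100 mm long (its x), 69 mm wide (its y), 5 mm thick, with a 5 mm thick lip across each end (its outer faces at x = -50 and +50 mm) rising 8 mm above the plate, 90 mm clear between the lips, open along both long sides. Its origin is the centre of its underside, on the bench; z is up. A wax block goes on it lengthwise (either way round), its centre then 21 mm above the bench.
- cork_center (a point): the cork rubbing block, not wax: loose, brown cork, 80 x 48 x 30 mm, with a dark band round its foot. This point is its centre, 15 mm up.
- stone_center (a point): the grey edge stone, not wax: loose, mid-grey, 66 x 40 x 26 mm, with a black band round its middle. This point is its centre, 13 mm up.
There are look-alikes about, which are no part of the job. What is shaped like the part that bears wax_white_center but pink is not meant. There is more than one size of the part that bears wax_green_center; the job needs the larger.

How it is judged:
By the outcome, as a careful person would: the job done as asked, in the order asked, and still so for the second after the job is handed in, with the robot touching nothing.
It also fails if it takes over 90 s, if anything falls off the work surface, if the arm or the gripper's body presses on something with over 40 N, if the wrist force passes 120 N, or if a joint passes its speed limit or range.

## Working session

There is one attempt and no reset: what is moved stays moved. The work goes in short steps, each a Python script; the robot and the scene stay as the last script left them, time stands still between calls to the robot, and variables do not carry over. Pictures are saved under pics/ and viewed, about 12 in all and at most 16, crops included, and the job is handed in when it is done.

```bash
mkdir -p pics; ls
python3 - <<'E'
from station import bot
import cv2
for n in ("scene","side"):
    p=bot.camera(n); cv2.imwrite(f"pics/{n}0.png",p["color"][:,:,::-1]); print(n,p["fov_y"],p["cx"],p["cy"],p["k1"],p["cam_to_world"].round(3).tolist() if hasattr(p["cam_to_world"],'round') else p["cam_to_world"])
print(bot.get_obs())
E
```

```text
pics
scene 53.711844756286844 327.9658406391478 232.1310690452309 0.04393456801340956 [[0.58, -0.667, 0.467, 0.992], [0.814, 0.464, -0.349, -0.348], [0.016, 0.583, 0.812, 0.861], [0.0, 0.0, 0.0, 1.0]]
side 48.597917297554055 322.967392660596 242.89581178968345 -0.06384741130224357 [[0.838, 0.345, -0.423, 0.016], [-0.546, 0.537, -0.643, -0.754], [0.005, 0.77, 0.638, 0.8], [0.0, 0.0, 0.0, 1.0]]
{'time_s': 0.1, 'joints': array([-69.44346743,  22.86694508,   2.58080228,  88.10578416,
        -1.07215196,  69.14985067,  -2.9045177 ]), 'dq': array([ 0.0691426 , -0.06565735, -0.02000539, -0.21378359, -0.0580017 ,
        0.08918452,  0.0172845 ]), 'joint_torque': array([ 4.18804455e-03, -4.76266515e+01,  1.37064368e+00, -2.54950655e+01,
        1.19814408e-02,  5.03816074e-03, -5.73545606e-06]), 'tool_pos': array([0.28700302, 0.5825846 , 0.23038489]), 'eef_rot': array([1.79993700e+02, 9.82169856e-02, 6.37773588e+01]), 'contact_force': array([ 0.37731488, -0.44998576,  1.04365474]), 'wrist_torque': array([-0.0218262 , -0.02627521,  0.02903439]), 'finger_gap': 0.9987284151141659}
```

View pics/scene0.png

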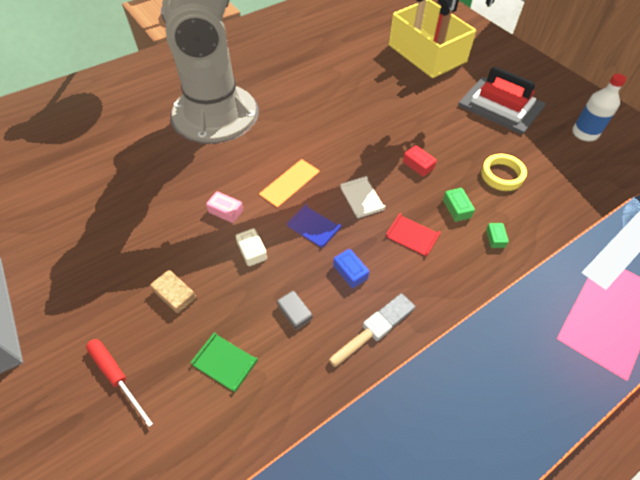

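View pics/side0.png

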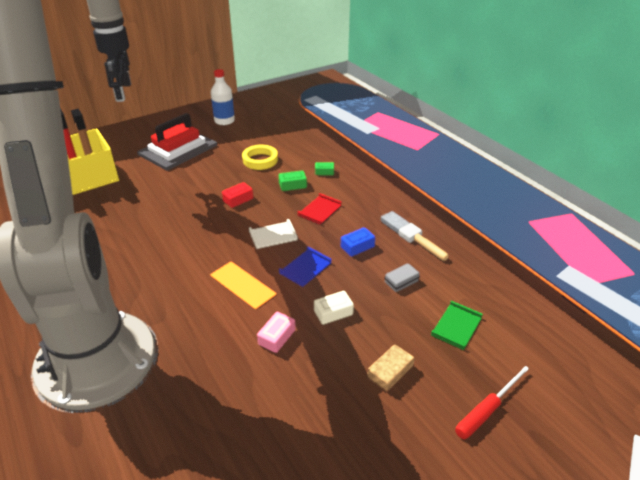

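Candidates in the scene view:
- **Waxes:** blue (351,268), red (420,161), creamy white (251,247). The pink one at (225,206) is a look-alike.
- **Green:** (459,204) is larger than (498,236), so I take the first.
- **Holders:** blue (315,226), red (413,235), green (224,362), white (362,197). The yellow plate at (290,183) has no role.

Next I fit poses to the masks from both cameras.

```bash
cat > h.py <<'E'
import numpy as np, cv2
from scipy.optimize import minimize
S=4
def project(p,P):
    T=np.linalg.inv(np.array(p["cam_to_world"])); q=P@T[:3,:3].T+T[:3,3]
    u=np.stack([q[:,0]/-q[:,2],-q[:,1]/-q[:,2]],1); r2=(u**2).sum(1,keepdims=True)
    f=240/np.tan(np.radians(p["fov_y"]/2))
    return u*(1+p["k1"]*r2)*f+[p["cx"],p["cy"]]
def ground(p,uv,z):
    f=240/np.tan(np.radians(p["fov_y"]/2)); d=(np.array(uv)-[p["cx"],p["cy"]])/f; u=d.copy()
    for _ in range(9): u=d/(1+p["k1"]*(u@u))
    M=np.array(p["cam_to_world"]); v=M[:3,:3]@[u[0],-u[1],-1]; o=M[:3,3]
    return (o+v*(z-o[2])/v[2])[:2]
def box(x0,x1,y,z0,z1): return np.array([[a,b,c] for a in(x0,x1) for b in(-y,y) for c in(z0,z1)])
WAX=[box(-.035,.035,.022,0,.032)]
HOLD=[box(-.05,.05,.0345,0,.005),box(-.05,-.045,.0345,0,.013),box(.045,.05,.0345,0,.013)]
def hulls(p,parts,x,y,a,z=0):
    c,s=np.cos(a),np.sin(a); R=np.array([[c,-s,0],[s,c,0],[0,0,1]])
    return [cv2.convexHull(project(p,B@R.T+[x,y,z]).astype(np.float32)) for B in parts]
def fit(views,parts,z=0):
    """views: list of (picture, bool mask). returns x,y,yaw,mean IoU"""
    V=[]
    for p,m in views:
        ys,xs=np.where(m); o=np.array([xs.min()-12,ys.min()-12]); w,h=xs.max()+13-o[0],ys.max()+13-o[1]
        M=np.zeros((h,w),np.uint8); M[ys-o[1],xs-o[0]]=1
        V.append((p,cv2.resize(M,None,fx=S,fy=S,interpolation=cv2.INTER_LINEAR if 0 else cv2.INTER_NEAREST),o))
    p,m=views[0]; ys,xs=np.where(m); g=ground(p,[xs.mean(),ys.mean()],z+.01)
    def cost(t):
        r=0
        for p,M,o in V:
            D=np.zeros_like(M)
            for H in hulls(p,parts,*t[:2]/100,t[2],z): cv2.fillConvexPoly(D,np.round((H-o+.5)*S*16).astype(np.int32),1,shift=4)
            r+=1-(D&M).sum()/max(1,(D|M).sum())
        return r/len(V)
    best=None
    for a in np.radians(np.arange(0,180,22.5)):
        s=np.array([g[0]*100,g[1]*100,a])
        r=minimize(cost,s,method="Nelder-Mead",options=dict(initial_simplex=s+np.array([[0,0,0],[1,0,0],[0,1,0],[0,0,.25]]),maxiter=90,fatol=1e-4,xatol=1e-3))
        if best is None or r.fun<best.fun: best=r
    return best.x[0]/100,best.x[1]/100,np.degrees(best.x[2])%180,1-best.fun
E
cat > find.py <<'E'
from station import bot
from h import *
import json
px={"wax_blue_center":[(351,268),(358,242)],"wax_red_center":[(420,161),(237,195)],"wax_green_center":[(459,204),(292,181)],"wax_white_center":[(251,247),(334,307)],
"holder_blue":[(315,226),(306,266)],"holder_red":[(413,235),(320,208)],"holder_green":[(224,362),(457,324)],"holder_white":[(362,197),(273,235)]}
P=[bot.camera("scene"),bot.camera("side")]; out={}
for k,c in px.items():
    v=[];pp=[]
    for p,u in zip(P,c):
        R=[r for r in bot.regions_of(k,p) if np.hypot(*(np.argwhere(r["region"]).mean(0)[::-1]-u))<15]
        if R: v.append((p,R[0]["region"])); pp.append((round(R[0]["p"],2),int(R[0]["region"].sum())))
    if not v: print(k,"none"); continue
    parts=WAX if "wax" in k else HOLD
    f=fit(v,parts); out[k]=f; print(k,np.round(f,3),pp,[np.round(fit([w],parts),3).tolist() for w in v])
json.dump(out,open("poses.json","w")); print(bot.get_obs()["time_s"])
E
python3 find.py
```

```text
wax_blue_center [ 6.07000e-01 -1.00000e-03  1.79578e+02  8.99000e-01] [(0.82, 813), (0.9, 697)] [[0.608, -0.001, 177.201, 0.881], [0.606, -0.001, 2.112, 0.927]]
wax_red_center [0.456 0.326 9.887 0.876] [(0.82, 654), (0.68, 501)] [[0.456, 0.327, 9.778, 0.929], [0.456, 0.321, 179.339, 0.846]]
wax_green_center [  0.612   0.305 156.286   0.893] [(0.86, 734), (0.58, 453)] [[0.613, 0.304, 156.431, 0.917], [0.611, 0.307, 153.057, 0.882]]
wax_white_center [ 4.42000e-01 -1.44000e-01  1.67842e+02  8.68000e-01] [(0.68, 668), (0.81, 900)] [[0.442, -0.144, 167.648, 0.84], [0.442, -0.143, 166.235, 0.897]]
holder_blue [4.6500e-01 3.0000e-03 1.9749e+01 9.3900e-01] [(0.92, 1163), (0.97, 1089)] [[0.466, 0.001, 18.286, 0.933], [0.464, 0.003, 18.752, 0.961]]
holder_red [ 0.611  0.17  23.842  0.942] [(0.63, 1200), (0.83, 750)] [[0.612, 0.17, 23.412, 0.949], [0.61, 0.17, 23.657, 0.948]]
holder_green [ 0.628 -0.309 23.817  0.955] [(0.72, 2150), (0.73, 1403)] [[0.628, -0.309, 23.66, 0.974], [0.628, -0.309, 24.822, 0.939]]
holder_white [4.62000e-01 1.43000e-01 1.66801e+02 9.36000e-01] [(0.79, 1050), (0.87, 845)] [[0.462, 0.143, 165.956, 0.943], [0.461, 0.143, 167.497, 0.935]]
1.0
```

Both views agree. I go above the green candidates with the wrist camera to confirm which is larger.

```bash
cat > act.py <<'E'
from station import bot
from h import *
import json
poses=json.load(open("poses.json"))
def wyaw(x,y,a):
    az=np.degrees(np.arctan2(y,x)); return az+((a+90-az+90)%180-90)   # jaws across the block's width
def above(x,y,a,z): 
    q=[180,0,wyaw(x,y,a)]; bot.goto([x,y,z],q); return q
def look(k,z=0,pos=None,parts=None):
    """wrist look, refit of thing k near its known pose"""
    x,y,a,_=poses[k]; p=bot.camera("wrist"); R=bot.regions_of(k,p); u=project(p,np.array([[x,y,z+.016]]))[0]
    R=[r for r in R if np.hypot(*(np.argwhere(r["region"]).mean(0)[::-1]-u))<50]
    f=fit([(p,R[0]["region"])],parts or (WAX if "wax" in k else HOLD),z) if R else None
    print(k,"expected px",u.round(),"fit",None if f is None else np.round(f,3)); return p,f
E
python3 - <<'E'
from act import *
x,y,a,_=poses["wax_green_center"]
above(x,y,a,.22); p,f=look("wax_green_center")
cv2.imwrite("pics/w1.png",p["color"][:,:,::-1]); print(bot.get_obs()["time_s"])
E
```

```text
wax_green_center expected px [308. 207.] fit [  0.614   0.307 160.533   0.92 ]
2.675
```

View pics/w1.png

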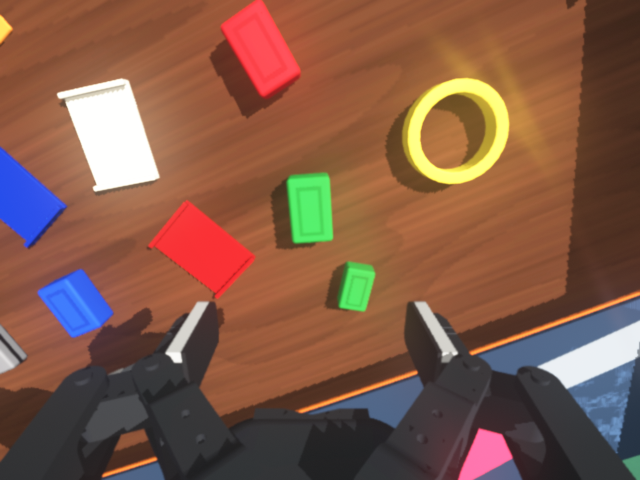

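The larger green is at (310,208) and the small one at (356,287), clear of the jaws. I pick and place green.

```bash
cat >> act.py <<'E'
ZP=.006
def pick_place(col,wax):
    x,y,a=wax[:3]; q=above(x,y,a,.12); bot.move_l([x,y,ZP],vel=.12,max_force=15) and print("touched on descent",bot.get_obs()["tool_pos"])
    bot.grasp(40); z0=bot.get_obs()["tool_pos"][2]
    bot.move_l([x,y,.15],vel=.2); print("gap",bot.get_obs()["finger_gap"])
    hx,hy,ha,_=poses["holder_"+col]; above(hx,hy,ha,.15)
    bot.move_l([hx,hy,.05],vel=.2)
    print("touch",bot.move_l([hx,hy,z0+.0055],vel=.06,max_force=6)); print(bot.get_obs()["tool_pos"].round(4),z0)
    bot.open_gripper(); bot.move_l([hx,hy,.22],vel=.25)
    poses["wax_%s_center"%col][:3]=[hx,hy,ha]; p,f=look("wax_%s_center"%col,z=.005); ph=look("holder_"+col)
    cv2.imwrite(f"pics/placed_{col}.png",p["color"][:,:,::-1]); print(bot.get_obs()["time_s"])
E
python3 - <<'E'
from act import *
pick_place("green",(.614,.307,160.5))
E
```

```text
gap 0.5044402490881857
touch True
[ 0.6277 -0.308   0.0118] 0.006717517843049928
wax_green_center expected px [314. 207.] fit [ 0.628 -0.307 24.042  0.927]
holder_green expected px [314. 206.] fit [ 0.63  -0.307 23.656  0.464]
10.7417
```

View pics/placed_green.png

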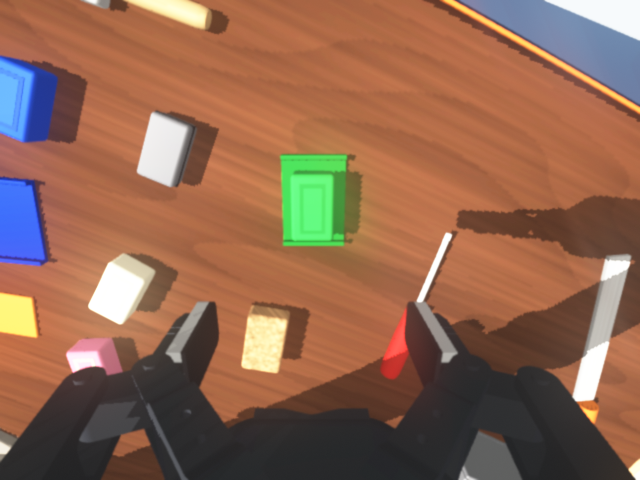

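Green sits flat between the lips at (312,205), and the touch height of 11.8 mm matches lying on the plate. White is next, with a close look first.

Run:
```python
from act import *
k="wax_white_center"; x,y,a,_=poses[k]
above(x,y,a,.22); p,f=look(k); cv2.imwrite("pics/w2.png",p["color"][:,:,::-1]); print(bot.get_obs()["time_s"])
```

```text
wax_white_center expected px [312. 207.] fit [ 4.44000e-01 -1.42000e-01  1.70148e+02  9.46000e-01]
11.825
```

View pics/w2.png

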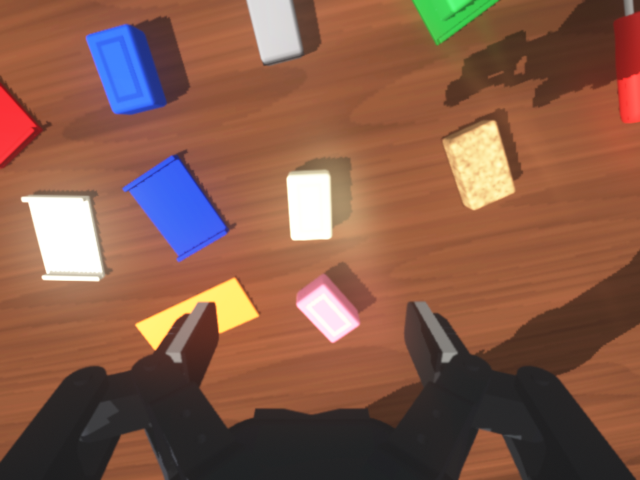

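The creamy white block at (310,205) is the one meant; the pink look-alike is at (328,308). The jaw path is clear.

Run:
```python
from act import *
pick_place("white",(.444,-.142,170.1))
k="wax_red_center"; x,y,a,_=poses[k]; 
above(x,y,a,.22); p,f=look(k); cv2.imwrite("pics/w3.png",p["color"][:,:,::-1]); print(bot.get_obs()["time_s"])
a=cv2.imread("pics/placed_white.png"); cv2.imwrite("pics/c3.png",np.hstack([cv2.resize(i,(400,300)) for i in(a,p["color"][:,:,::-1])]))
```

```text
gap 0.5079804120742631
touch True
[0.4605 0.1424 0.0115] 0.006505034923469662
wax_white_center expected px [311. 208.] fit [4.6100e-01 1.4400e-01 1.6675e+02 9.5200e-01]
holder_white expected px [311. 207.] fit [4.63000e-01 1.45000e-01 1.66735e+02 4.70000e-01]
19.6583
wax_red_center expected px [311. 205.] fit [0.459 0.326 7.632 0.953]
20.525
```

View pics/c3.png

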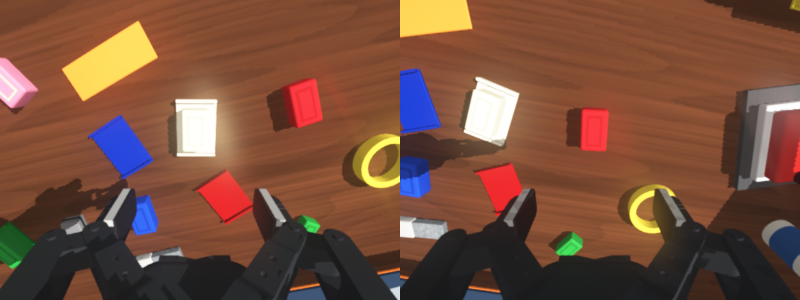

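White is square on its holder at (196,130) in the left half. Red at (594,128) in the right half is clear to grasp.

Run:
```python
from act import *
pick_place("red",(.459,.326,7.6))
k="wax_blue_center"; x,y,a,_=poses[k]; 
above(x,y,a,.22); p,f=look(k); print(bot.get_obs()["time_s"])
a=cv2.imread("pics/placed_red.png"); cv2.imwrite("pics/c4.png",np.hstack([cv2.resize(i,(400,300)) for i in(a,p["color"][:,:,::-1])]))
```

```text
gap 0.5071766330774539
touch True
[0.6098 0.1704 0.0117] 0.006636187419980663
wax_red_center expected px [313. 206.] fit [ 0.612  0.172 23.84   0.95 ]
holder_red expected px [313. 204.] fit [ 0.613  0.171 23.5    0.459]
28.2417
wax_blue_center expected px [310. 205.] fit [6.1000e-01 1.0000e-03 1.7839e+02 9.1200e-01]
30.625
```

View pics/c4.png

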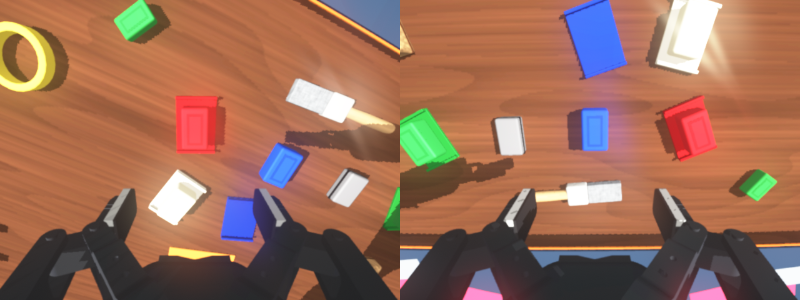

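Red is seated at (197,125) in the left half. Blue at (594,130) in the right half is clear to grasp.

Run:
```python
from act import *
pick_place("blue",(.609,.001,178.6))
bot.goto([.287,.583,.231],[180,0,63.8]); bot.sleep(.3)
P=[bot.camera("scene"),bot.camera("side")]
for c in("green","white","red","blue"):
    x,y,a,_=poses["holder_"+c]; v=[]
    for p in P:
        u=project(p,np.array([[x,y,.02]]))[0]
        R=[r for r in bot.regions_of(f"wax_{c}_center",p) if np.hypot(*(np.argwhere(r["region"]).mean(0)[::-1]-u))<15]
        if R: v.append((p,R[0]["region"]))
    print(c,np.round([x,y,a],3),[np.round(fit([w],WAX,.005),3).tolist() for w in v])
cv2.imwrite("pics/end.png",cv2.resize(P[0]["color"][140:410,150:510,::-1],(800,600),interpolation=cv2.INTER_CUBIC))
print(bot.get_obs()["time_s"],bot.get_obs()["contact_force"])
```

```text
gap 0.5137244953855511
touch True
[0.4638 0.003  0.0117] 0.0067180920043269955
wax_blue_center expected px [313. 206.] fit [4.6500e-01 4.0000e-03 2.1119e+01 9.1600e-01]
holder_blue expected px [313. 204.] fit [4.6800e-01 4.0000e-03 1.8073e+01 4.5300e-01]
38.6917
green [ 0.628 -0.309 23.817] [[0.625, -0.308, 18.978, 0.834], [0.627, -0.31, 23.313, 0.939]]
white [4.62000e-01 1.43000e-01 1.66801e+02] [[0.459, 0.14, 164.536, 0.882], [0.458, 0.142, 159.706, 0.894]]
red [ 0.611  0.17  23.842] [[0.612, 0.17, 26.113, 0.917], [0.608, 0.171, 28.071, 0.936]]
blue [4.6500e-01 3.0000e-03 1.9749e+01] [[0.464, 0.002, 20.091, 0.878], [0.464, 0.005, 25.794, 0.856]]
41.6667 [-1.39031862  0.47944596  0.52870786]
```

View pics/end.png

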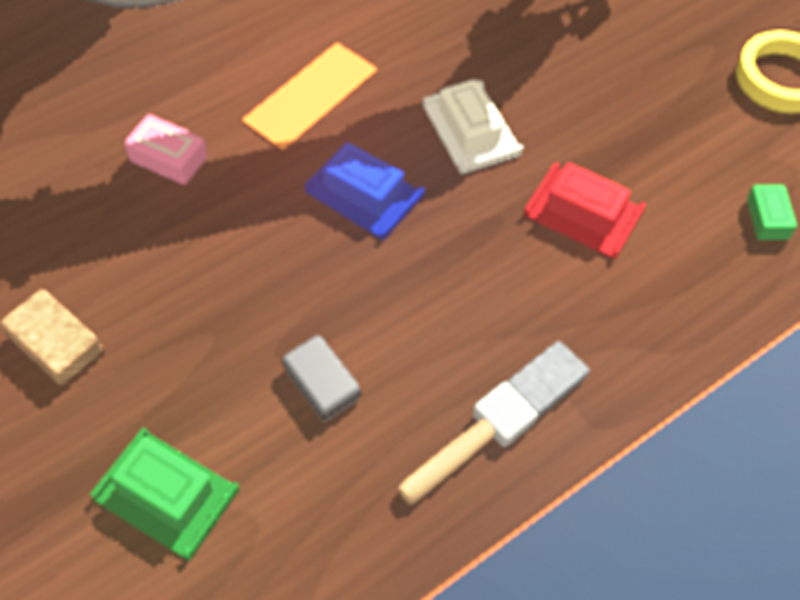

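View pics/placed_blue.png

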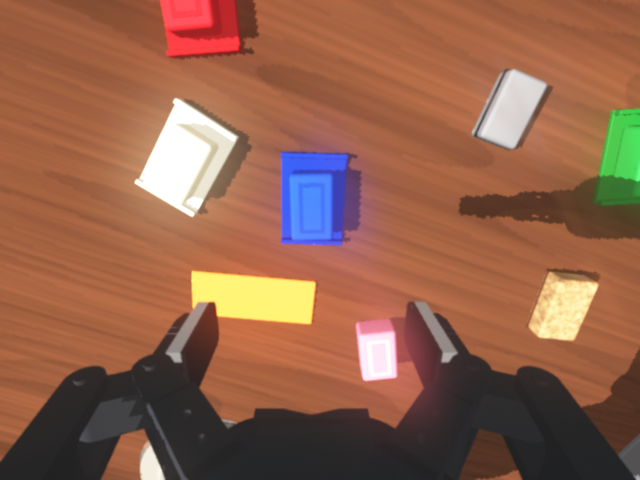

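Each block lies between its lips with margin in both views. The cork, the stone and the look-alikes have not moved.

```bash
python3 -c "
from station import bot
bot.job_done()"
```

```text
the job is handed in; nothing more can be done
```

All four wax blocks (the larger green, creamy white, red and blue) are on the holders of their own colours, and the job is handed in. It took about 42 s of the 90 s.

- **Seating:** Each block touched down at the height expected for lying flat on the plate.
- **Position:** The close wrist-camera fits put each block within about 2 mm and 1.5° of its holder.
- **Disagreement:** The coarser scene and side fits agreed to about 4 mm. In angle they were off by up to 7°, on low-resolution or shadowed masks. The enlarged view showed every block square and between its lips, so I trusted the wrist-camera fits.
- **Unclear check:** Re-fitting the holders with the blocks on them gave only about 0.46 overlap, because the block hides most of the plate. I used the earlier holder poses instead.
- **Left alone:** The cork, the edge stone, the pink block and the small green block were not touched.

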